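Put the filled vials away: push their drawers home

TASK

Two of the three open drawers of the low grey cabinet hold a filled sample vial, the third holds the little coverslip carton. With the fingertips, gently push the two vial drawers fully home, without slamming them or tipping the vials, and leave the drawer with the coverslip carton standing open as it is. Grasp nothing, do not touch or lift what lies in the drawers, and leave the other things on the bench alone.

Things in the scene. Friction and masses are not known exactly. Their poses are not given: they have to be found in the camera images.
- cabinet: Low grey three-drawer cabinet, fixed, 160 deep (x) x 228 wide (y) x 90 mm high; origin under its centre, on the bench. Front faces its -x (world about -y); its +y points roughly back to the robot. Drawers side by side, 72 mm apart; push a front towards cabinet +x to shut it. Front panels 69 mm wide, z 10 to 84 mm; shut, face at x = -0.088. Drawer floor z = 18 mm, side walls to 46 mm, 58 mm wide inside.
- drawer_near (a joint): Opening in m of the drawer nearest the robot (centre line at cabinet y = +0.072 m): 0 = fully home, grows as it is pulled out, stop at 0.09. It stays where it is left; about 1.5 N of sliding friction and light damping, no spring and no catch.
- lip_near (a point): Middle of the outer edge of the aluminium finger lip on the front of drawer_near. The lip is 60 mm wide, 8 mm high (z = 64 to 72 mm), and stands out 12 mm from the panel; this point is at z = 68 mm and moves with the drawer; shut, it lies at cabinet x = -0.100 m.
- drawer_mid (a joint): Opening in m of the drawer in the middle (centre line at cabinet y = 0): 0 = fully home, grows as it is pulled out, stop at 0.09. It stays where it is left; about 1.5 N of sliding friction and light damping, no spring and no catch.
- lip_mid (a point): Middle of the outer edge of the aluminium finger lip on the front of drawer_mid. The lip is 60 mm wide, 8 mm high (z = 64 to 72 mm), and stands out 12 mm from the panel; this point is at z = 68 mm and moves with the drawer; shut, it lies at cabinet x = -0.100 m.
- drawer_far (a joint): Opening in m of the drawer farthest from the robot (centre line at cabinet y = -0.072 m): 0 = fully home, grows as it is pulled out, stop at 0.09. It stays where it is left; about 1.5 N of sliding friction and light damping, no spring and no catch.
- lip_far (a point): Middle of the outer edge of the aluminium finger lip on the front of drawer_far. The lip is 60 mm wide, 8 mm high (z = 64 to 72 mm), and stands out 12 mm from the panel; this point is at z = 68 mm and moves with the drawer; shut, it lies at cabinet x = -0.100 m.
- vial_pink: Clear sample vial with a screw cap, pink filling, 20 mm in diameter, 48 mm high, loose, standing upright in one of the drawers; origin under its centre, z up. Which drawer changes.
- vial_tan: Clear sample vial with a screw cap, sandy filling, 20 mm in diameter, 48 mm high, loose, standing upright in one of the drawers; origin under its centre, z up. Which drawer changes.
- coverslip_box: Small cream and black coverslip carton, 21 x 26 x 19 mm high, loose, lying in one of the drawers; origin under its centre. Which drawer changes.
- purple_cup: Bystander: tall purple and white cup, 57 mm across, 86 mm high, loose on the bench to the robot's right; origin under its centre.
- brown_bottle: Bystander: small brown bottle with a black cap, 38 mm across, 76 mm high, loose on the bench to the robot's right; origin under its centre.

How it is judged:
By the outcome, as a careful person would: the job done as asked, in the order asked, and still so for the second after the job is handed in, with the robot touching nothing.
It also fails if it takes over 38 s, if anything falls off the work surface, if the arm or the gripper's body presses on something with over 40 N, if the wrist force passes 120 N, or if a joint passes its speed limit or range.

ROBOT

A 6-joint arm with a two-finger parallel gripper is mounted at the origin on the work surface; the furniture and walls round the work are solid. World frame = base frame: x ahead of the robot, y to its left, z up, the work surface at z = 0. Lengths are in m, angles in rad, forces in N, time in s.
With the tool pointing down it reaches from about 0.325 to 0.9 m from the base axis. Payload 6.1 kg.
Tool frame: the origin (TCP) lies midway between the tips of the shut fingers; the grasp point (between the pads) lies 19 mm behind it; z points along the fingers, y is the direction in which the jaws open and shut (so a half turn about z gives the same grasp; the last joint's range is limited). The gripper opens to 87 mm and grips with 3 to 60 N. Pads are 19 mm wide; open, the fingers measure 117 mm over their backs; the gripper's body (75 mm by 190 mm) begins 51 mm behind the grasp point.
Start: joints at [-1.395, 0.22, 1.526, -0, 1.395, -0.126], TCP at [0.186, -0.597, 0.189] pointing down, gripper open.
Joint ranges: [-2.98, 2.98], [-0.91, 2.08], [0.09, 2.57], [-1.24, 4.39], [0.2, 2.65], [-2.68, 2.68]. Speed limits (rad/s): [2.57, 2.57, 3.01, 3.14, 3.14, 3.14].

INTERFACE

Orientations are given as [roll, pitch, yaw] about the fixed x, y, z axes, in that order (R = Rz(yaw) Ry(pitch) Rx(roll)).
In Python, from plant import arm gives the robot as it stands. Calls block until the motion is done:
- arm.move_pose(position, orientation): joint-space move of the TCP to a pose.
- arm.movel(position, attitude=None, velocity=0.15, threshold=None): straight line of the TCP; attitude=None keeps the orientation; velocity is the mean speed in m/s. With threshold (N) it stops when the force on the tool has changed by that much, and returns True; else False.
- arm.move_joints(angles): joint-space move.
- arm.grip(opening, force=None): finger opening in m; force is the grip in N (None keeps the last); returns when the fingers have stopped.
- arm.wait(seconds).
- arm.solve_ik(position, orientation): joint angles nearest the present ones, or None.
- arm.capture(name): name is "side" or "top"; returns a dict with "color" (480x640x3 uint8, blue, green, red), "camera_matrix" (3x3 intrinsics, pixels), "rvec" (rotation vector, rad) and "tvec" (3), from world to camera coordinates, as OpenCV has them. Camera axes: x right, y down, z forward; pixel columns grow to the right and rows downward; lengths in m; the calibration is good to about 2 mm. A picture is of the moment at which its call begins. There is no depth.
A pose or a line that the arm cannot do raises arm.MotionError and nothing moves.
- arm.job_done(): hands the job in, once; it reports no verdict.
Trained networks look in a picture, given as the dict that the camera call returned (one of the last four; its "shot" number tells which), for a name from the list of things; names that differ only in an ending like _2 or _b are one class to them, and where a whole thing is asked for, a point or a joint stands for the part that bears it (a point fixed in the world has none). Each returns a list of dicts, best first, with "score" (0 to 1); they miss things now and then, are a little off and sometimes report something else, mostly with a low value. They report only what shows in the picture. A call takes as long as a camera call.
- arm.boxes_of(target, picture): "extent" ([left, top, width, height] in pixels, round what is visible of it).
- arm.place_of(target, picture): "xy" ([column, row] in pixels: a listed point, or the origin of a listed thing).
Readings, each from a call of its own:
- arm.get_time(): time.
- arm.get_joint_pos(): joint angles.
- arm.get_qd(): joint speeds.
- arm.get_joint_torque(): joint torques, N m.
- arm.get_eef_pos(): TCP position.
- arm.get_orientation(): TCP orientation.
- arm.get_wrist_force(): force on the tool from outside, world axes, zero at the start.
- arm.get_wrist_torque(): the same for the moment, N m.
- arm.get_width(): finger opening in m.
Only numpy, scipy, OpenCV 4.12 (cv2) and the standard library are available. Lean on these libraries where they do the work, as an engineer would, in place of code of your own. Each camera call takes 0.05 s, during which the arm holds its last target.

## Working session

There is one attempt and no reset: what is moved stays moved. The work goes in short steps, each a Python script; the robot and the scene stay as the last script left them, time stands still between calls to the robot, and variables do not carry over. Pictures are saved under pics/ and viewed, and the job is handed in when it is done.

```bash
ls; mkdir -p pics; python3 - <<'E'
from plant import arm
import cv2,pickle
for n in ("side","top"):
    p=arm.capture(n); cv2.imwrite(f"pics/{n}0.png",p["color"]); pickle.dump(p,open(f"{n}0.pkl","wb"))
    print(n,p["camera_matrix"].tolist(),p["rvec"],p["tvec"])
    for t in ("lip_near","lip_mid","lip_far","vial_pink","vial_tan","coverslip_box","cabinet","purple_cup","brown_bottle"):
        print(t,[(x["xy"],round(x["score"],2)) for x in arm.place_of(t,p)[:3]])
print(arm.get_time(),arm.get_orientation())
E
```

```text
pics
side [[460.4747164097816, 0.0, 318.63877150252085], [0.0, 460.4747164097816, 228.6684423981296], [0.0, 0.0, 1.0]] [ 0.05289828 -2.62943945  1.70650952] [0.49756958 0.08694804 0.91273418]
lip_near [([342.7, 251.7], 0.71), ([267.4, 246.6], 0.45)]
lip_mid [([306.4, 250.0], 0.93)]
lip_far [([266.6, 247.0], 0.6)]
vial_pink [([359.7, 228.7], 0.24)]
vial_tan []
coverslip_box []
cabinet [([287.6, 334.6], 0.76)]
purple_cup [([393.2, 225.0], 0.87), ([345.6, 251.1], 0.43), ([267.7, 246.7], 0.35)]
brown_bottle [([363.0, 227.2], 0.74)]
top [[486.2538675114882, 0.0, 315.6130707702928], [0.0, 486.2538675114882, 237.41020375375112], [0.0, 0.0, 1.0]] [ 2.1561332  -2.1862235   0.18185638] [0.01447441 0.48151337 0.86145071]
lip_near [([277.0, 256.8], 0.84)]
lip_mid [([281.4, 213.1], 0.92)]
lip_far [([290.1, 177.2], 0.86)]
vial_pink [([251.7, 248.6], 0.44)]
vial_tan [([259.7, 179.2], 0.62)]
coverslip_box [([252.6, 216.3], 0.45)]
cabinet [([195.3, 214.5], 0.84)]
purple_cup [([430.6, 323.2], 0.67)]
brown_bottle [([421.2, 278.3], 0.83)]
1.0 [3.14151187e+00 2.58179541e-05 3.01897015e-01]
```

View pics/side0.png

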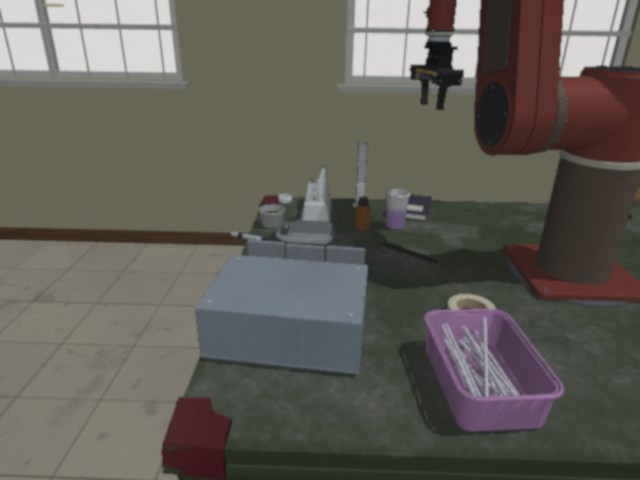

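View pics/top0.png

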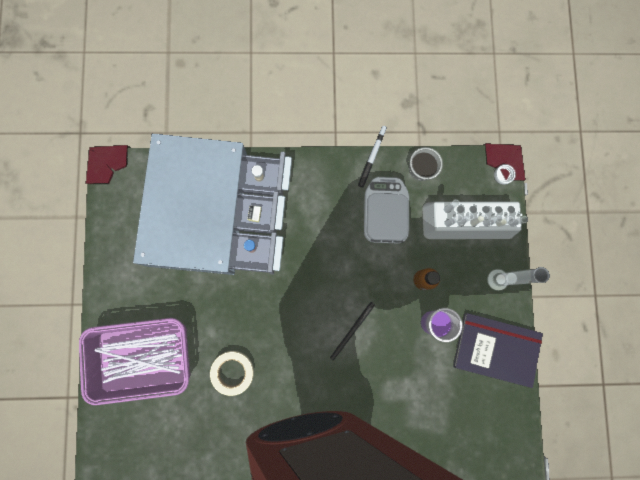

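```bash
cat > h.py <<'E'
import numpy as np,cv2,pickle
def ray(p,uv,z):
    R,_=cv2.Rodrigues(np.array(p["rvec"]));t=np.array(p["tvec"]).reshape(3);K=np.array(p["camera_matrix"])
    c=-R.T@t; d=R.T@np.linalg.inv(K)@np.array([uv[0],uv[1],1.]); return c+d*(z-c[2])/d[2]
def tri(ps,uvs):
    A=[];b=[]
    for p,uv in zip(ps,uvs):
        R,_=cv2.Rodrigues(np.array(p["rvec"]));t=np.array(p["tvec"]).reshape(3);K=np.array(p["camera_matrix"])
        P=K@np.c_[R,t]
        for i in (0,1):
            r=uv[i]*P[2]-P[i];A.append(r[:3]);b.append(-r[3])
    return np.linalg.lstsq(np.array(A),np.array(b),rcond=None)[0]
def proj(p,X):
    return cv2.projectPoints(np.array(X,float).reshape(-1,3),np.array(p["rvec"]),np.array(p["tvec"]),np.array(p["camera_matrix"]),None)[0].reshape(-1,2)
E
python3 - <<'E'
from h import *
S=pickle.load(open("side0.pkl","rb"));T=pickle.load(open("top0.pkl","rb"))
for n,s,t,z in (("near",(342.7,251.7),(277,256.8),.068),("mid",(306.4,250),(281.4,213.1),.068),("far",(266.6,247),(290.1,177.2),.068),("cab",(287.6,334.6),(195.3,214.5),0),("cup",(393.2,225),(430.6,323.2),0),("bot",(363,227.2),(421.2,278.3),0)):
    print(n,ray(S,s,z).round(4),ray(T,t,z).round(4),tri((S,T),(s,t)).round(4))
for n,t in (("pink",(251.7,248.6)),("tan",(259.7,179.2)),("box",(252.6,216.3))): print(n,ray(T,t,.018).round(4))
for n,p,(x,y,w,h) in (("s",S,(180,180,280,210)),("t",T,(130,110,330,250))):
    cv2.imwrite(f"pics/{n}z.png",cv2.resize(p["color"][y:y+h,x:x+w],None,fx=2.4,fy=2.4,interpolation=cv2.INTER_CUBIC))
E
```

```text
near [0.453  0.0689 0.068 ] [0.4435 0.0772 0.068 ] [0.448  0.0767 0.0713]
mid [0.5189 0.0658 0.068 ] [0.5209 0.069  0.068 ] [0.5197 0.0689 0.0698]
far [0.5926 0.0578 0.068 ] [0.5857 0.053  0.068 ] [0.5899 0.0531 0.0648]
cab [0.5392 0.2259 0.    ] [0.5321 0.234  0.    ] [0.5347 0.233  0.0047]
cup [ 0.3237 -0.2159  0.    ] [ 0.3212 -0.2063  0.    ] [ 0.3232 -0.2054  0.0044]
bot [ 0.3978 -0.1981  0.    ] [ 0.4053 -0.1923  0.    ] [ 0.402  -0.1909  0.0036]
pink [0.4639 0.1259 0.018 ]
tan [0.5952 0.1109 0.018 ]
box [0.5244 0.1242 0.018 ]
```

View pics/tz.png

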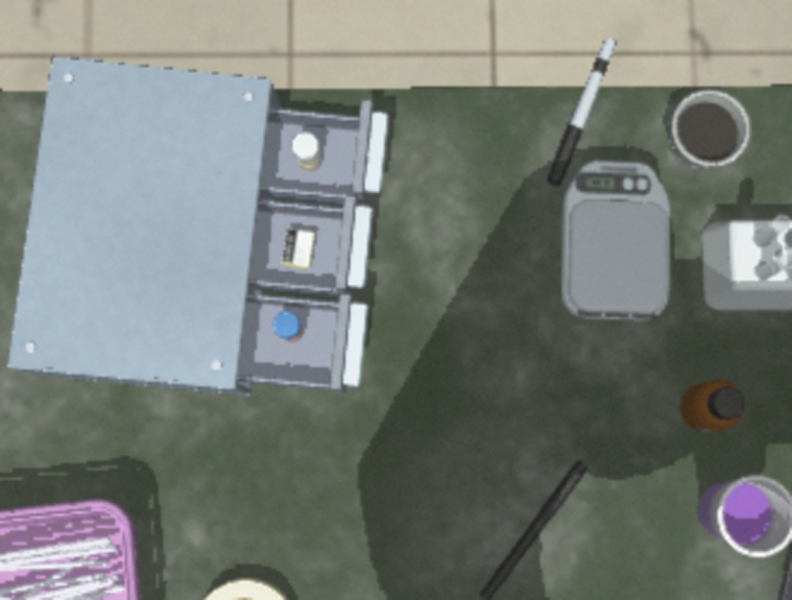

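View pics/sz.png

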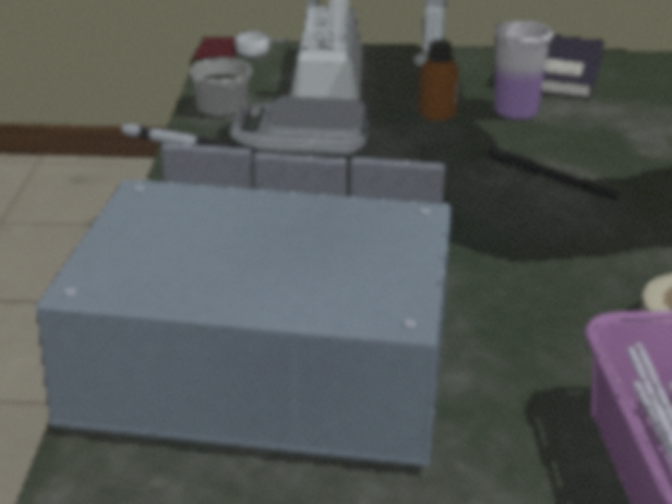

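The carton sits in the middle drawer (crop 298,248). The blue-capped vial is near (285,325) and the white-capped vial with the sandy filling is far (305,150), so I push near and far. Next I'll fit the cabinet frame to the roof corners.

```bash
python3 - <<'E'
from h import *
from scipy.optimize import least_squares
from plant import arm
S=pickle.load(open("side0.pkl","rb"));T=pickle.load(open("top0.pkl","rb"))
t=np.array([(272,78),(240,390),(10,366),(52,58)])/2.4+[130,110]
s=np.array([(122,184),(450,206),(438,322),(40,310)])/2.4+[180,180]
# order: front-far, front-near, back-near, back-far
for p,q in((T,t[0]),(T,t[1]),(T,t[2]),(T,t[3]),(S,s[0]),(S,s[1])): print(ray(p,q,.09).round(4))
sT=t[[0,1,2,3]]; sS=s[[0,1,2,3]]
loc=np.array([(-.08,-.114,.09),(-.08,.114,.09),(.08,.114,.09),(.08,-.114,.09)])
def w(v,l):
    c,s_=np.cos(v[2]),np.sin(v[2]);l=np.atleast_2d(l)
    return np.c_[v[0]+c*l[:,0]-s_*l[:,1],v[1]+s_*l[:,0]+c*l[:,1],l[:,2]]
lips={"near":(.072,(342.7,251.7),(277,256.8)),"mid":(0,(306.4,250),(281.4,213.1)),"far":(-.072,(266.6,247),(290.1,177.2))}
def f(v,side=True):
    X=w(v,loc); r=(proj(T,X)-sT).ravel()
    return np.r_[r,(proj(S,X)-sS).ravel()] if side else r
for sd in (True,False):
    o=least_squares(f,[.53,.23,1.5],args=(sd,)); v=o.x; print(v.round(4),np.abs(o.fun).max(),f(v).round(1))
    for n,(y,a,b) in lips.items():
        for p in (ray(T,b,.068),tri((S,T),(a,b))):
            d=p[:2]-v[:2];c,s_=np.cos(v[2]),np.sin(v[2]); print(n,(c*d[0]+s_*d[1]).round(4),(-s_*d[0]+c*d[1]).round(4))
v=least_squares(f,[.53,.23,1.5]).x; np.save("v.npy",v)
for y in(.072,-.072):
  for k in(0,np.pi):
    for x in (-.2,-.1):
      print(y,k,x,arm.solve_ik(w(v,(x,y,.056))[0],[np.pi,0,v[2]-k]))
# tall thing
print("tall",ray(T,(500,279),0),[ (z,tri((S,T),((362,143),(541,274))).round(3)) for z in (0,)])
E
```

```text
[0.6428 0.1338 0.09  ]
[0.416  0.1555 0.09  ]
[0.435  0.3156 0.09  ]
[0.6585 0.2927 0.09  ]
[0.64   0.1412 0.09  ]
[0.4154 0.1603 0.09  ]
[0.5369 0.2229 1.4801] 7.558997226339102 [ 0.5 -0.2  1.2 -0.1  1.6  2.6  0.2  0.4 -0.9 -2.3 -0.7 -2.   0.9  7.6
 -1.7 -1.4]
near -0.1536 0.0799
near -0.1536 0.0754
mid -0.1547 0.0021
mid -0.1549 0.0033
far -0.1647 -0.064
far -0.1643 -0.0681
[0.5381 0.2244 1.4688] 1.2696485552482955 [ 0.4 -0.3 -0.5 -0.4 -0.   1.3  0.2 -0.7 -1.  -2.3 -0.9 -1.2 -0.7  8.7
 -3.2 -1.4]
near -0.1561 0.0791
near -0.1561 0.0746
mid -0.1564 0.0014
mid -0.1565 0.0025
far -0.1656 -0.0648
far -0.1651 -0.0689
0.072 0 -0.2 [-1.08815183e-01 -6.44445517e-02  2.09455666e+00 -4.44089210e-16
  1.11148054e+00 -1.81376603e-02]
0.072 0 -0.1 [ 1.10742050e-01  1.35268134e-03  2.03058649e+00 -4.44089210e-16
  1.10965349e+00  2.01419572e-01]
0.072 3.141592653589793 -0.2 None
0.072 3.141592653589793 -0.1 None
-0.072 0 -0.2 [-1.04353457e-01  2.69166501e-01  1.73135154e+00 -4.44089210e-16
  1.14107461e+00 -1.36759347e-02]
-0.072 0 -0.1 [ 6.33133014e-02  3.13001117e-01  1.67667520e+00 -4.44089210e-16
  1.15191634e+00  1.53990824e-01]
-0.072 3.141592653589793 -0.2 None
-0.072 3.141592653589793 -0.1 None
tall [ 0.40179033 -0.34363532  0.        ] [(0, array([ 0.402, -0.337,  0.171]))]
```

Cabinet yaw is about 1.47, and the openings are about 55, 55 and 65 mm. One side-view corner was misread, so I use the top-view fit. I'll shut the fingers, go over high to clear the 0.17 m tall item, and come down in front of the near drawer.

```bash
cat >> h.py <<'E'
V=(.5376,.2240,1.471)
def cw(x,y,z):
    c,s=np.cos(V[2]),np.sin(V[2]); return [V[0]+c*x-s*y,V[1]+s*x+c*y,z]
ATT=[np.pi,0,V[2]]
E
python3 - <<'E'
from h import *
from plant import arm
arm.grip(0.0)
p=arm.get_eef_pos(); arm.movel([p[0],p[1],.30],velocity=.2)
arm.move_pose(cw(-.215,.072,.22),ATT)
print(arm.get_time(),arm.get_eef_pos())
arm.movel(cw(-.215,.072,.055),velocity=.15)
print(arm.get_time(),arm.get_wrist_force(),arm.get_width())
p=arm.capture("top"); cv2.imwrite("pics/top1.png",cv2.resize(p["color"][110:360,130:460],None,fx=2.4,fy=2.4))
p=arm.capture("side"); cv2.imwrite("pics/side1.png",p["color"])
E
```

```text
5.6167 [0.44481633 0.01659045 0.22014142]
6.8667 [ 0.12412752 -0.46931531 -0.64017345] 0.00048537313306944787
```

View pics/top1.png

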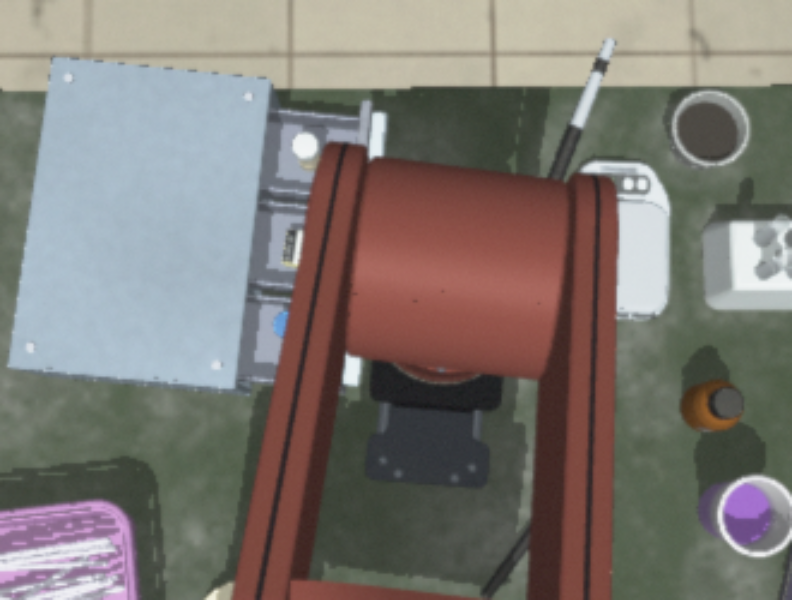

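View pics/side1.png

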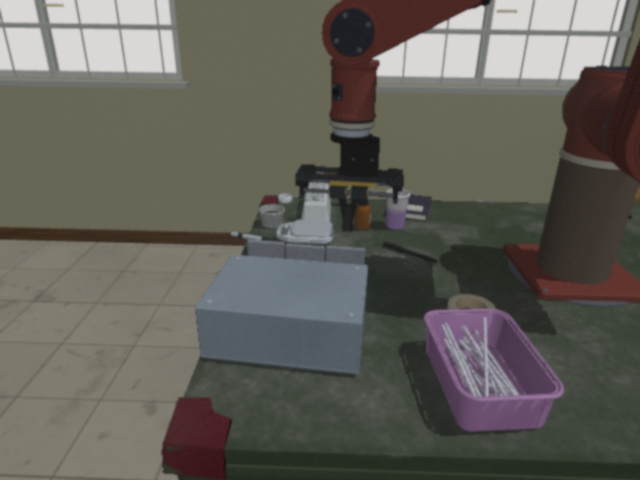

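The shut fingertips (side view 347,228) are lined up in front of the near drawer panel (345,255), and the bench is clear there. I push the near drawer now.

```bash
python3 - <<'E'
from h import *
from plant import arm
Y=.072
def cx():
    p=arm.get_eef_pos();d=np.array(p[:2])-V[:2];return round(float(np.cos(V[2])*d[0]+np.sin(V[2])*d[1]),4)
def rep(r): print(r,round(arm.get_time(),2),cx(),np.round(arm.get_wrist_force(),2))
rep(arm.movel(cw(-.178,Y,.055),velocity=.06)) 
rep(arm.movel(cw(-.122,Y,.055),velocity=.025,threshold=8))
rep(arm.movel(cw(-.097,Y,.055),velocity=.008,threshold=6))
E
```

```text
False 7.73 -0.1779 [ 0.26 -0.43  0.1 ]
False 10.12 -0.1221 [0.28 0.51 0.69]
False 13.4 -0.097 [ 0.01 -1.06 -0.66]
```

```bash
python3 - <<'E'
from h import *
from plant import arm
p=arm.capture("top"); T=p["color"][160:300,200:330]
q=arm.capture("side"); S=q["color"][180:290,220:430]
a=cv2.resize(T,None,fx=3.5,fy=3.5);b=cv2.resize(S,None,fx=3.5,fy=3.5)
cv2.imwrite("pics/t2.png",a);cv2.imwrite("pics/s2.png",b)
for n in("near","mid","far"):
    print(n,[(r["xy"],round(r["score"],2)) for r in arm.place_of("lip_"+n,q)[:2]],[(r["xy"],round(r["score"],2)) for r in arm.place_of("lip_"+n,p)[:2]])
E
```

```text
near [([345.1, 249.9], 0.96)] [([278.5, 253.1], 0.67)]
mid [([303.7, 249.1], 0.69), ([362.8, 225.9], 0.41)] [([281.5, 214.2], 0.66)]
far [([267.5, 244.5], 0.62)] [([288.8, 174.7], 0.76)]
```

View pics/t2.png

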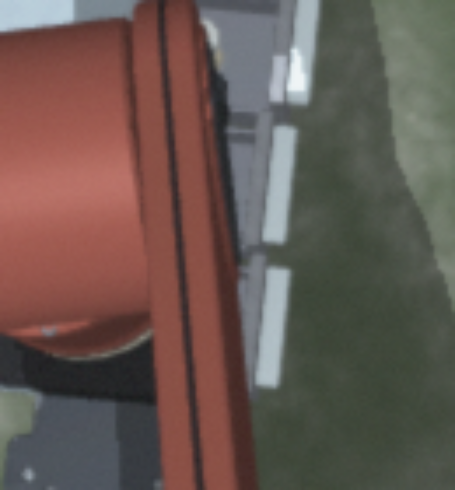

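View pics/s2.png

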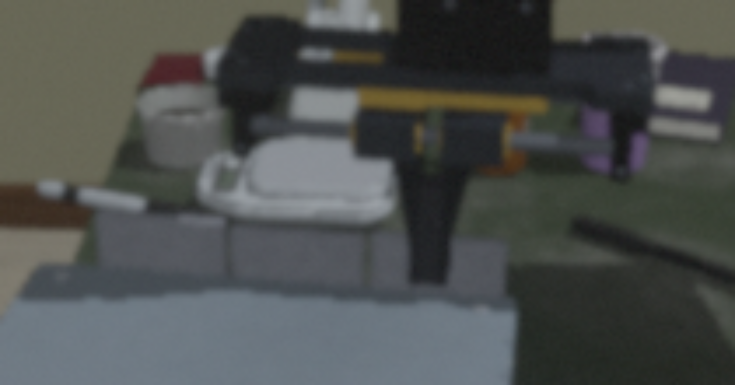

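```bash
python3 - <<'E'
from h import *
from plant import arm
S=pickle.load(open("side0.pkl","rb"))
print(arm.get_eef_pos(),arm.get_orientation(),arm.get_joint_pos())
for X in (cw(-.097,.072,.055),cw(-.097,.072,.087),cw(-.143,.072,.084),cw(-.215,.072,.055)): print(np.round(X,3),proj(S,X).round(1))
p=arm.capture("side"); S=p["color"][195:285,300:400]
cv2.imwrite("pics/s3.png",cv2.resize(S,None,fx=7,fy=6,interpolation=cv2.INTER_CUBIC))
E
```

```text
[0.45628124 0.13463198 0.0549791 ] [-3.14155526e+00  2.23706626e-05  1.47098426e+00] [ 1.20951688e-01  6.47699125e-03  2.02763125e+00 -1.52453454e-05
  1.10752580e+00  2.20770568e-01]
[0.456 0.135 0.055] [[341.1 276.1]]
[0.456 0.135 0.087] [[341.7 259.3]]
[0.452 0.089 0.084] [[343.9 248.7]]
[0.445 0.017 0.055] [[346.4 245.7]]
```

View pics/s3.png

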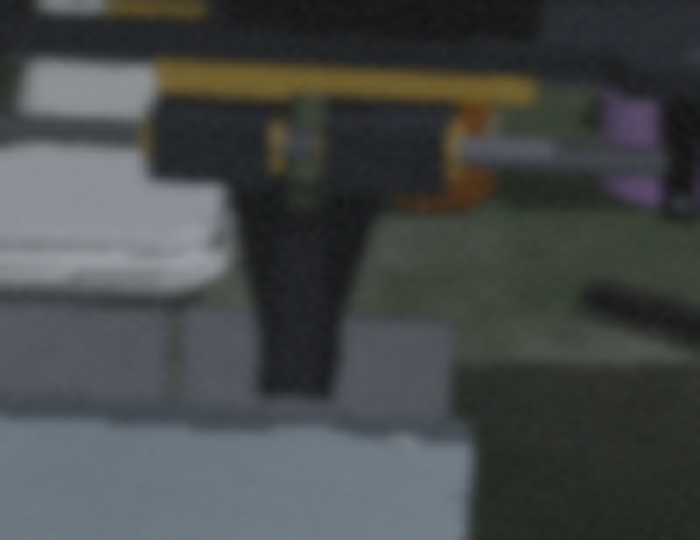

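```bash
python3 - <<'E'
from h import *
S=pickle.load(open("side0.pkl","rb"))
yaw=.302; ty=np.array([np.sin(yaw),-np.cos(yaw),0])
for d in(-.05,0,.05):
  print(d,proj(S,np.array([.186,-.597,.189])+d*ty).round(1))
cv2.imwrite("pics/s0g.png",cv2.resize(S["color"][50:120,390:480],None,fx=8,fy=8,interpolation=cv2.INTER_CUBIC))
E
```

```text
-0.05 [[437.6 121.1]]
0 [[429.4 117.9]]
0.05 [[421.7 114.9]]
```

View pics/s0g.png

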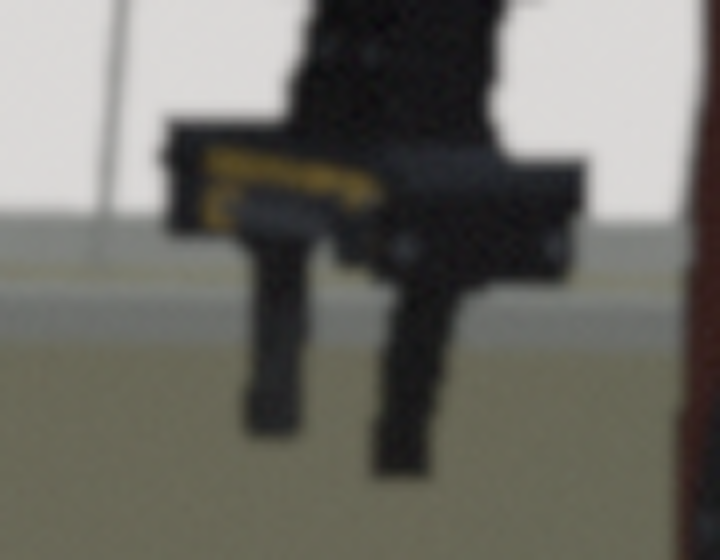

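The near drawer has not moved. The picture shows the tips about 35 mm higher than the TCP reading: the tip is at side pixel (343,261) against (341,276) projected, and the start picture shows the same offset. They passed over the 84 mm panel. I'll raise, back out, come down about 37 mm lower in command, and check before pushing.

```bash
python3 - <<'E'
from h import *
from plant import arm
arm.movel(cw(-.097,.072,.085),velocity=.12)
arm.movel(cw(-.205,.072,.085),velocity=.18)
r=arm.movel(cw(-.205,.072,.020),velocity=.12,threshold=6)
print(r,arm.get_time(),arm.get_eef_pos(),arm.get_wrist_force())
p=arm.capture("side"); cv2.imwrite("pics/s4.png",cv2.resize(p["color"][190:290,230:400],None,fx=4.5,fy=4.5,interpolation=cv2.INTER_CUBIC))
q=arm.capture("top"); cv2.imwrite("pics/t4.png",cv2.resize(q["color"][110:360,130:460],None,fx=2.4,fy=2.4))
print(proj(p,[cw(-.205,.072,.020),cw(-.205,.072,.058)]))
E
```

```text
False 15.6917 [0.44595584 0.02753287 0.02038928] [0.03755463 0.6081449  0.70485649]
[[345.37245153 264.20406503]
 [346.10418164 246.56946634]]
```

View pics/s4.png

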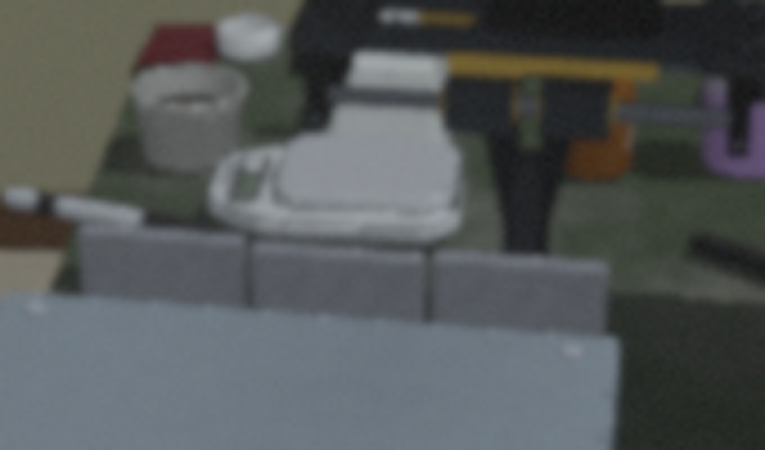

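View pics/t4.png

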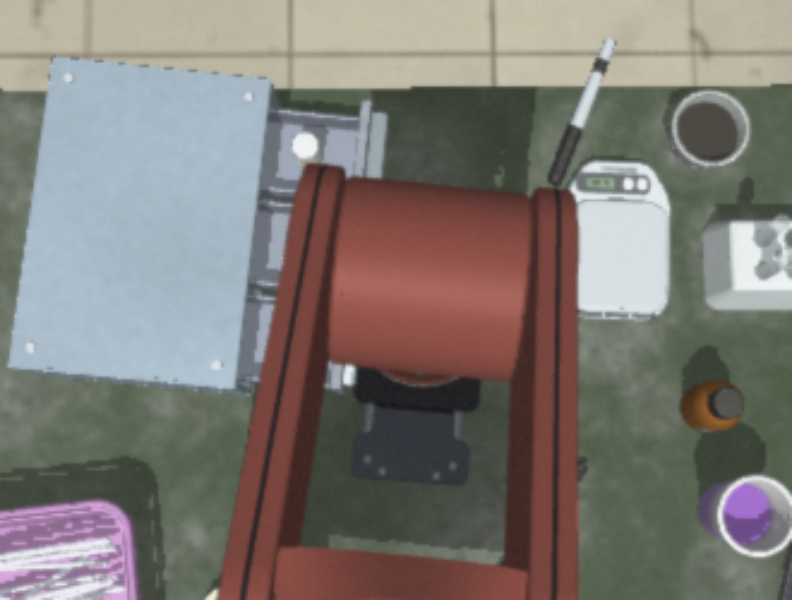

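The fingers now sit behind the panel top in the side view (tip hidden below crop 525,250), so they are low enough to meet the lip. I'll push.

```bash
cat >> h.py <<'E'
def push(arm,Y,Z,x1,x0=-.125,x2=-.094):
    def cx():
        p=arm.get_eef_pos();d=np.array(p[:2])-V[:2];return round(float(np.cos(V[2])*d[0]+np.sin(V[2])*d[1]),4)
    def rep(r): print(r,round(arm.get_time(),2),cx(),np.round(arm.get_wrist_force(),2))
    rep(arm.movel(cw(x1,Y,Z),velocity=.06,threshold=6))
    rep(arm.movel(cw(x0,Y,Z),velocity=.025,threshold=8))
    rep(arm.movel(cw(x2,Y,Z),velocity=.010,threshold=6))
E
python3 - <<'E'
from h import *
from plant import arm
push(arm,.072,.020,-.178)
p=arm.capture("side"); cv2.imwrite("pics/s5.png",cv2.resize(p["color"][190:290,230:400],None,fx=4.5,fy=4.5,interpolation=cv2.INTER_CUBIC))
q=arm.capture("top"); cv2.imwrite("pics/t5.png",cv2.resize(q["color"][110:360,130:460],None,fx=2.4,fy=2.4))
E
```

```text
False 16.39 -0.1777 [ 1.36  0.15 -0.51]
False 18.66 -0.125 [ 1.13 -0.75  0.79]
True 20.32 -0.1102 [ 0.53 -1.19  0.41]
```

View pics/s5.png

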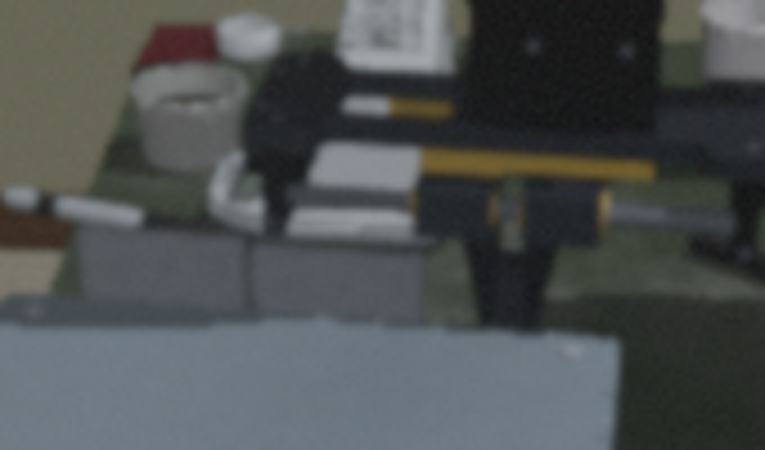

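View pics/t5.png

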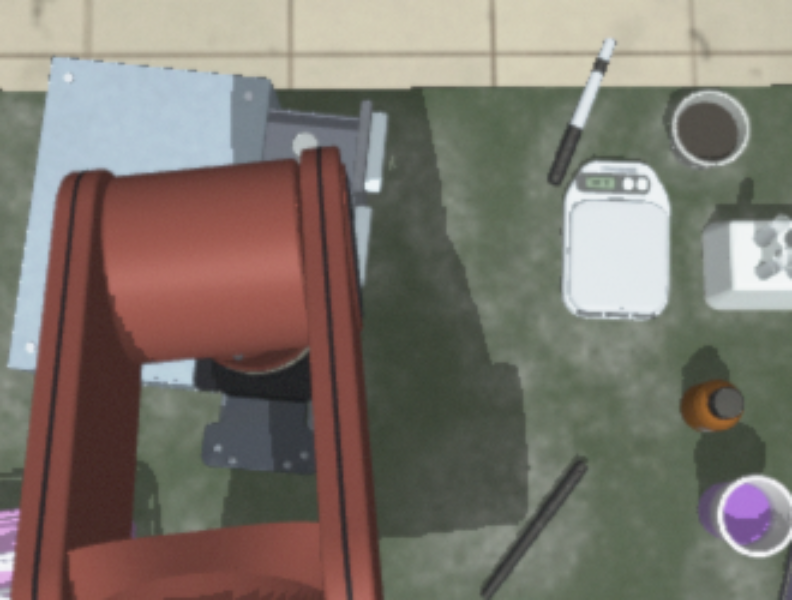

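The push stopped on force at cabinet x = -0.1102, against about -0.1095 expected for fully home, and the near panel has gone behind the cabinet's roof edge. The mid and far drawers are unchanged. Next is the far drawer.

```bash
python3 - <<'E'
from h import *
from plant import arm
arm.movel(cw(-.21,.072,.020),velocity=.1)
q=arm.movel(cw(-.21,-.072,.020),velocity=.18,threshold=8);print(q)
if not q:
    push(arm,-.072,.020,-.186)
p=arm.capture("side"); cv2.imwrite("pics/s6.png",cv2.resize(p["color"][190:290,230:400],None,fx=4.5,fy=4.5,interpolation=cv2.INTER_CUBIC))
q=arm.capture("top"); cv2.imwrite("pics/t6.png",cv2.resize(q["color"][110:360,130:460],None,fx=2.4,fy=2.4))
E
```

```text
False
False 23.06 -0.1856 [-0.58  0.1   0.03]
False 25.65 -0.125 [ 1.02 -0.65  0.84]
True 27.23 -0.1119 [ 0.24 -0.25  0.45]
```

View pics/s6.png

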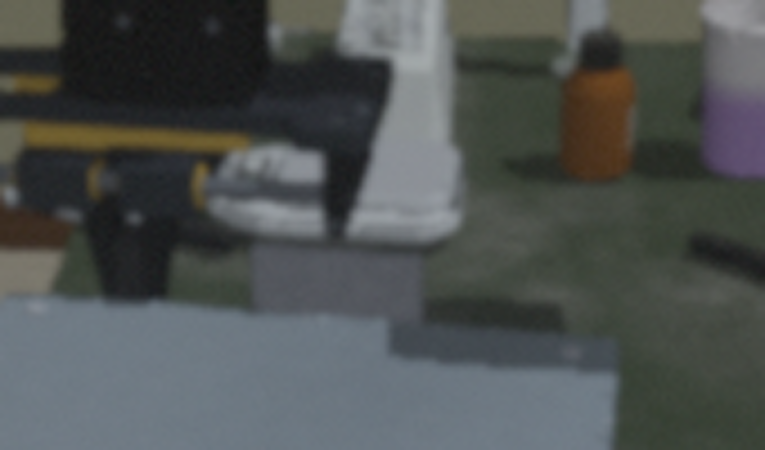

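View pics/t6.png

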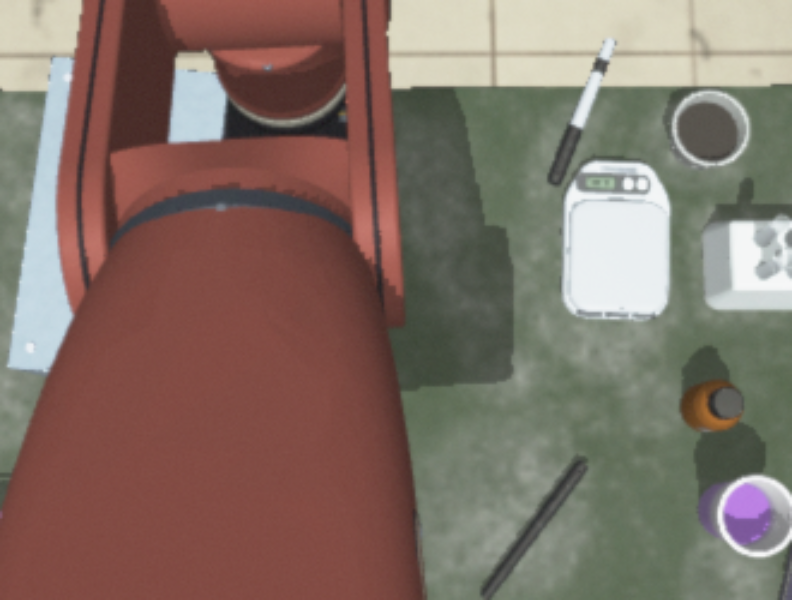

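Far stopped at -0.1119, 1.7 mm before the near one did. A small yaw error could explain that, or a false trigger. I press once more to confirm, then retreat and look.

```bash
python3 - <<'E'
from h import *
from plant import arm
r=arm.movel(cw(-.100,-.072,.020),velocity=.008,threshold=8)
p=arm.get_eef_pos();d=np.array(p[:2])-V[:2];print(r,arm.get_time(),np.cos(V[2])*d[0]+np.sin(V[2])*d[1],arm.get_wrist_force())
arm.movel(cw(-.21,-.072,.020),velocity=.12)
arm.movel(cw(-.25,-.03,.15),velocity=.2)
q=arm.get_joint_pos(); arm.move_joints([q[0]-.6,*q[1:]])
print(arm.get_time())
p=arm.capture("side"); cv2.imwrite("pics/s7.png",cv2.resize(p["color"][190:290,230:400],None,fx=4.5,fy=4.5,interpolation=cv2.INTER_CUBIC))
t=arm.capture("top"); cv2.imwrite("pics/t7.png",cv2.resize(t["color"][150:290,170:330],None,fx=4.5,fy=4.2,interpolation=cv2.INTER_CUBIC))
for n in("near","mid","far"):
    for r in arm.place_of("lip_"+n,t)[:1]:
        w=ray(t,r["xy"],.068);d=w[:2]-V[:2];print(n,r["xy"],round(r["score"],2),np.cos(V[2])*d[0]+np.sin(V[2])*d[1],-np.sin(V[2])*d[0]+np.cos(V[2])*d[1])
print(arm.get_time(),arm.get_eef_pos())
print(proj(t,[cw(-.1,y,.068) for y in(.072,0,-.072)]))
E
```

```text
True 27.9 -0.11202322573315251 [ 0.64570887 -0.53829733 -0.09299593]
30.9417
near [241.8, 250.8] 0.56 -0.09347639429760067 0.07385887835577878
mid [284.6, 211.1] 0.73 -0.16121256953652377 -0.002861069715081429
far [253.5, 172.4] 0.71 -0.09967963388207919 -0.06762983575603063
31.1917 [ 0.43264907 -0.32763112  0.14887183]
[[245.64936354 250.06801364]
 [249.83342255 209.60846732]
 [253.92538854 170.03945386]]
```

View pics/s7.png

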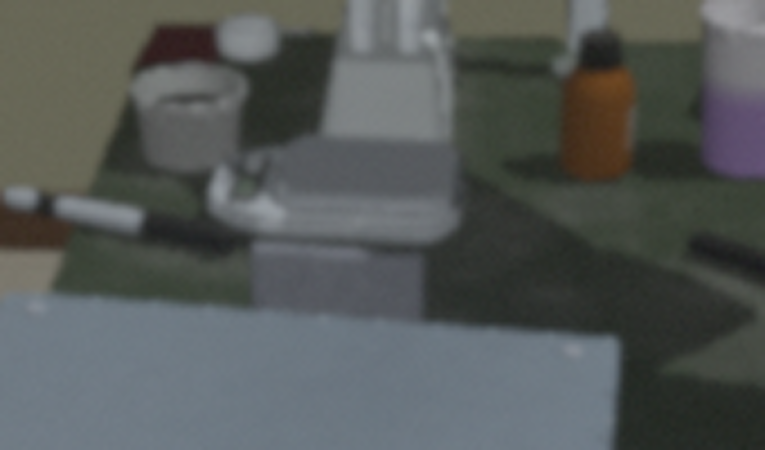

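View pics/t7.png

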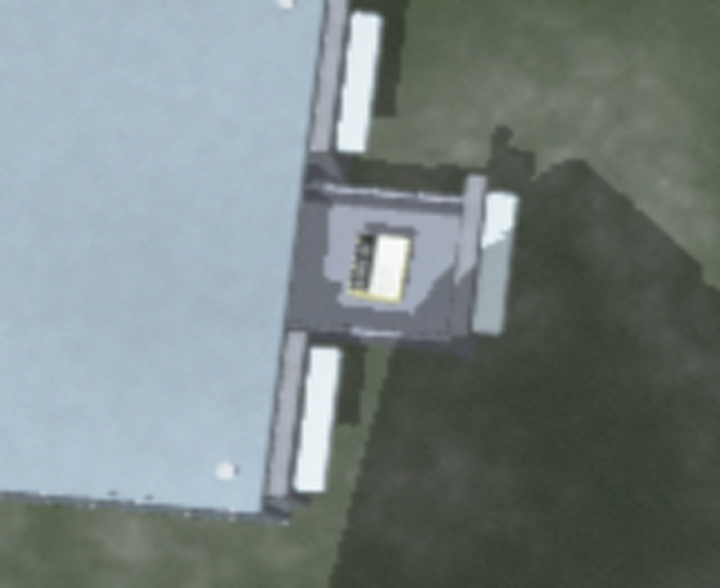

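Both outer panels sit flush against the cabinet by the same small amount (crop x≈290 and 330). The middle drawer, with its carton, still stands open. The robot is clear of everything.

```bash
python3 -c "
from plant import arm
print(arm.get_time()); arm.job_done()"
```

```text
31.1917
the job is handed in; nothing more can be done
```

I pushed both vial drawers home, near first and then far, with the shut fingertips at 0.025 m/s and then 0.01 m/s. The drawer with the carton was left standing open. I handed the job in at 31.2 s.

**First try missed:** My first push on the near drawer touched nothing. The pictures put the fingertips about 35 mm higher than the TCP reading, so they passed just over the front panel and stopped inside the drawer's outline, above the vial. I measured no contact (wrist force about 1 N) and the drawer had not moved. I backed out, commanded about 35 mm lower, and repeated the push.

**Last checks:**
- **Stops:** Both pushes ended on the force threshold, near at cabinet x = -0.1102 and far at -0.1119. About -0.1095 was expected when fully home. A second press on the far drawer stopped at the same place.
- **Pictures:** The final pictures show both outer panels flush with the cabinet. The middle drawer was at the same place as before in the side view, and its carton was lying as before.
- **Disagreement:** The network's lip points for the shut drawers were -0.093 (near) and -0.100 (far), against -0.100 nominal. The near one is 7 mm off, and I put that down to the network, because the picture shows the two fronts alike.
- **Not seen:** The vials are out of sight in the shut drawers, so I could not check that they still stand upright.

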